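# Stow the parts jars under the dust cover

### The arm

A 6-joint arm with a two-finger parallel gripper is mounted at the origin on the work surface. World frame = base frame: x ahead of the robot, y to its left, z up, the work surface at z = 0. Lengths are in m, angles in rad, forces in N, time in s.
With the tool pointing down it reaches from about 0.4 to 0.825 m from the base axis. Payload 7 kg.
Tool frame: the origin (TCP) lies at the very end of the fingers, on their centre line; the grasp point (between the pads) lies 19 mm behind it; z points along the fingers, x is the direction in which the jaws open and shut, and the axes are right-handed (so a half turn about z gives the same grasp; the last joint's range is limited). The gripper opens to 88 mm and grips with 3 to 60 N. Pads are 19 mm wide; open, the fingers measure 130 mm over their backs; the gripper's body (78 mm by 193 mm) begins 47 mm behind the grasp point.
Start: joints at [0.288, 0.359, 0.012, 0, -1.224, -0.288], TCP at [0.675, -0, 0.227] pointing down, gripper open.
Joint ranges: [-3.07, 3.07], [-1.43, 2.12], [-1.02, 1.25], [-3.03, 1.67], [-3.05, -0], [-3.03, 3.03]. Speed limits (rad/s): [2.39, 2.39, 3.01, 3.14, 3.14, 3.14].

### API

Orientations are given as [roll, pitch, yaw] about the fixed x, y, z axes, in that order (R = Rz(yaw) Ry(pitch) Rx(roll)).
In Python, from station import telemetry, grab_frame, arm, regions_of, pinpoint gives the robot as it stands. The module is installed in compiled form; this text tells all that it offers.
- The arm moves only by the shell command python3 -m inch 'ROWS' [FORCE]. ROWS is text: rows parted by semicolons, each of 7 numbers parted by spaces: the opening, from 0 (shut) to 1 (fully open), then the shift along the world's x, y, z in cm, then the turn, a rotation vector about the world's x, y, z in degrees. A call has 1 to 12 rows; each row is the pose to reach, as a shift and turn from the pose measured when the call began; what a row does not reach only later rows make up. A row lasts 1/8 s, in which the tool goes at most 62.5 mm and 10.7 degrees, less where a joint would pass 70% of its speed; a pose out of reach is approached as far as the arm can. A call with a gripper value outside its range is refused whole. The fingers move at their own pace and stop on an object; FORCE is the grip in N (left out, the last holds). Time passes only in rows, so rows that repeat a pose let the fingers close. It gives the time, the measured TCP pose, the force and the opening at its end, in the units of the state.
- telemetry.get_state(): the state, without advancing time (a new reading comes with each control period).
- grab_frame(name): name is "scene" or "side" or "wrist"; returns a dict with "pixels" (480x640x3 uint8, red, green, blue), "fx", "fy", "cx", "cy" (pixels), "R" (3x3) and "t" (3): a world point X has camera coordinates R X + t. Camera axes: x right, y down, z forward; pixel columns grow to the right and rows downward; lengths in m; the calibration is good to about 2 mm. A picture is of the moment at which its call begins. There is no depth.
- arm.job_done(): hands the job in, once; it reports no verdict.
Trained networks look in the newest picture that a camera, given by its name, has taken for a name from the list of things; names that differ only in an ending like _2 or _b are one class to them, and where a whole thing is asked for, a point or a joint stands for the part that bears it (a point fixed in the world has none). Each returns a list of dicts, best first, with "p" (0 to 1); they miss things now and then, are a little off and sometimes report something else, mostly with a low value. They report only what shows in the picture. A call takes as long as a camera call. They do not tell look-alikes from the thing itself.
- regions_of(camera, name): "pixels" (480x640 bool, what is visible of it) and "bbox" ([left, top, right, bottom] in pixels, round what is visible of it).
- pinpoint(camera, name): "location" ([column, row] in pixels: a listed point, or the origin of a listed thing).
The state is a dict: "t": time; "q": joint angles; "qd": joint speeds; "joint_efforts": joint torques, N m; "eef_pos": TCP position; "ee_rot": TCP orientation; "force": force on the tool from outside, world axes, zero at the start; "moment": the same for the moment, N m; "width": finger opening in m.
Only numpy, scipy, OpenCV 4.12 (cv2) and the standard library are available. Lean on these libraries where they do the work, as an engineer would, in place of code of your own. Each camera call takes 0.05 s, during which the arm holds its last target. There are 200 camera calls.

### The job

Slide all the parts jars standing on the bench, in single file, under the rail lips of the tray, entering over its bare end beside the wooden grip, until every foot is wholly under the lips and none is left on the bare end. Then draw the brass-knobbed bolt if it bars the way, slide the loaded tray by its grip all the way home into the dust cover, and shut the bolt fully behind it. Leave the bottle, the screwdriver and the white beaker alone.

Things in the scene. Friction and masses are not known exactly. Their poses are not given: they have to be found in the camera images.
- tray: loose flat metal tray on the bench left of the dust cover, only roughly in line with it: 256 mm long (x), 80 wide (y), about 0.5 kg. Origin: centre of its underside; +x points to the closed end, which enters the cover first; z up. Floor 4 mm thick. Two rails from x = -60 to 120 mm with a 46 mm wide lane between; end stop at x = 120, 34 mm high. Four jars touching one another take 168 of the lane's 180 mm
- tray_mouth (a point): mouth of the tray's lane, on the floor (tray x = -60, y = 0, z = 4 mm); axes as the tray's. From here to the stop, lips on the rails (z = 19.5 to 23.5 mm, the rails' top) overhang the lane, leaving a 38 mm slot for the jars' bodies and holding their feet down: jars go in only through this mouth
- tray_bare (a point): middle of the tray's bare end (tray x = -88, y = 0, z = 4 mm), a flat floor from x = -116 to -60 mm to stand a jar on before sliding it along +x into the lane. Low guides (16.5 mm high) flare from the mouth out to 65 mm wide at x = -84. At x = -116 to -128 a wall 22 mm high carries the wooden grip
- tray_grip (a point): middle of the upright wooden tab at the tray's bare end (tray x = -122, y = 0, z = 45 mm): 12 mm thick (tray x), 40 mm wide (tray y), top 65 mm above the bench. Pinch it across its thickness from above to drag, turn or push the tray
- jar0: weighted parts jar: steel foot disc 42 mm across, 8 mm thick; above it a straight amber body 30 mm across (black cap 31 mm) up to 62 mm; about 90 g, mostly in the foot. Starts upright on the bench on the robot's side of tray and cover. Origin: centre of its underside, z up its axis. None = absent (or held)
- jar1: weighted parts jar: steel foot disc 42 mm across, 8 mm thick; above it a straight amber body 30 mm across (black cap 31 mm) up to 62 mm; about 90 g, mostly in the foot. Starts upright on the bench on the robot's side of tray and cover. Origin: centre of its underside, z up its axis. None = absent (or held)
- jar2: weighted parts jar: steel foot disc 42 mm across, 8 mm thick; above it a straight amber body 30 mm across (black cap 31 mm) up to 62 mm; about 90 g, mostly in the foot. Starts upright on the bench on the robot's side of tray and cover. Origin: centre of its underside, z up its axis. None = absent (or held)
- jar3: weighted parts jar: steel foot disc 42 mm across, 8 mm thick; above it a straight amber body 30 mm across (black cap 31 mm) up to 62 mm; about 90 g, mostly in the foot. Starts upright on the bench on the robot's side of tray and cover. Origin: centre of its underside, z up its axis. None = absent (or held)
- cover: fixed dust cover. Origin at bench level, middle of its front opening; +x points into it, z up. The tray slides in on the bench itself. Cheeks 86 mm apart from x = 26 mm on, flared to 108 mm at x = 0, 33 mm high, lips from z = 29 mm overhang 10 mm a side. Clear hood x = 108 to 266, 110 mm wide, 94 high. Back stop at x = 256: a tray fully home has its origin at x = 128, y = 0, both x axes parallel
- bolt (a joint): slide bolt across the cover's front on the robot's side, in m: 0 = shut, 0.036 = fully drawn. Its bar (10 mm thick, top 18 mm above the bench) passes 4 mm in front of a tray that is home; shut, it overlaps the tray's corner by 16 mm and bars the way in and out; above 0.022 it is clear. Stays where left; 2 N moves it. Drawing moves it along the cover's -y
- bolt_knob (a point): on the axis of the bolt's upright brass post, 45 mm above the bench: post 16 mm across (19 mm head), top 62 mm above the bench. Shut, it lies at cover x = -9, y = -85 mm; it moves with the bolt. Pinch it from above or push it sideways
- oil_bottle: green white-capped bottle, 44 mm across, 100 mm tall, bystander beyond the tray; origin under its centre
- driver: red-handled screwdriver lying on the bench beyond the tray, bystander; origin under its middle
- beaker: white cup, 70 mm across, 70 mm tall, bystander at the left; origin under its centre
There are look-alikes about, which are no part of the job. What is shaped like the jar1 but pink or red is not meant.

How it is judged:
On the way, in this order (a step that is already met when the one before it is completed fails the run):
1. every jar stands in the tray's lane, its foot under the lips (x of jar0 in the frame of tray between -0.043 and 0.106 m and y of jar0 in the frame of tray between -0.007 and 0.007 m and z of jar0 in the frame of tray between 0.001 and 0.009 m and angle between each of jar0, jar1, jar2, jar3's own z axis and vertical below 0.12 rad and x of jar1 in the frame of tray between -0.043 and 0.106 m and y of jar1 in the frame of tray between -0.007 and 0.007 m and z of jar1 in the frame of tray between 0.001 and 0.009 m and x of jar2 in the frame of tray between -0.043 and 0.106 m and y of jar2 in the frame of tray between -0.007 and 0.007 m and z of jar2 in the frame of tray between 0.001 and 0.009 m and x of jar3 in the frame of tray between -0.043 and 0.106 m and y of jar3 in the frame of tray between -0.007 and 0.007 m and z of jar3 in the frame of tray between 0.001 and 0.009 m), for 0.2 s.
2. the loaded tray is fully home in the dust cover (all of step 1 and x of tray in the frame of cover above 0.122 m and y of tray in the frame of cover between -0.008 and 0.008 m and angle between the x axis of tray and the x axis of cover, either way round below 0.06 rad and height (world z) of tray below 0.006 m and angle between tray's own z axis and vertical below 0.05 rad), for 0.2 s.
At the end, for the whole second after the job is handed in: The tray lies flat, fully home in the cover (within 6 mm of the back stop), every jar stands upright in its lane with the foot under the lips (within 4 mm), the bolt is shut to within 6 mm and all is at rest (all of step 2 and value of joint bolt below 0.006 m and linear speed of each of tray, jar0, jar1, jar2, jar3 below 0.02 m/s); the robot touches nothing.
It fails at once if a bystander (bottle, screwdriver, beaker) is moved by more than 30 mm (distance of any of oil_bottle, driver, beaker from where it was at the start of the episode above 0.03 m).
Of jar0, jar1, jar2, jar3 only 3 to 4 are there at a start; the rules pass over those that are not, and their reading is None.
At some moment in a run one of jar0, jar1, jar2, jar3 may be knocked a few centimetres aside while the robot is not near it.
Once in a run the grip may slacken for a moment while it holds something.
It also fails if it takes over 210 s, if anything falls off the work surface, if the arm or the gripper's body presses on something with over 40 N, if the wrist force passes 120 N, or if a joint passes its speed limit or range.

## Working session

There is one attempt and no reset: what is moved stays moved. The work goes in short steps, Python scripts to look and compute and a shell command to move; the robot and the scene stay as the last step left them, time stands still between calls to the robot, and variables do not carry over. Pictures are saved under pics/ and viewed, about 12 in all and at most 16, crops included, and the job is handed in when it is done.

```bash
mkdir -p pics
cat > h.py <<'E'
import numpy as np, cv2
from station import telemetry, grab_frame, arm, regions_of, pinpoint
def save(f,n,box=None,s=1):
    im=f["pixels"][:,:,::-1]
    if box: im=im[box[1]:box[3],box[0]:box[2]]
    if s!=1: im=cv2.resize(im,None,fx=s,fy=s,interpolation=cv2.INTER_CUBIC)
    cv2.imwrite("pics/"+n,im)
def ray(f,u,v,z=0.):
    R=np.array(f["R"]);t=np.array(f["t"])
    d=R.T@np.array([(u-f["cx"])/f["fx"],(v-f["cy"])/f["fy"],1]);c=-R.T@t
    return c+d*(z-c[2])/d[2]
def proj(f,X):
    p=np.array(f["R"])@np.array(X)+np.array(f["t"]);return [f["fx"]*p[0]/p[2]+f["cx"],f["fy"]*p[1]/p[2]+f["cy"]]
Z=dict(tray=0,tray_mouth=.004,tray_bare=.004,tray_grip=.045,jar0=0,cover=0,bolt_knob=.045,oil_bottle=0,driver=0,beaker=0)
def look(cam,names,pm=.15):
    f=grab_frame(cam)
    for n in names:
        for d in pinpoint(cam,n):
            if d["p"]<pm: continue
            u,v=d["location"]
            print(cam,n,"p%.2f"%d["p"],np.round([u,v]),np.round(ray(f,u,v,Z[n])*1000)[:2])
    return f
E
python3 - <<'E'
from h import *
for c in ("scene","side"):
    f=look(c,list(Z)); save(f,c+"1.png")
    print(np.round(-np.array(f["R"]).T@f["t"],3))
print(telemetry.get_state())
E
```

```text
scene tray p0.93 [347. 258.] [612. 167.]
scene tray_mouth p0.81 [364. 240.] [594. 243.]
scene tray_bare p0.93 [372. 235.] [589. 272.]
scene tray_grip p0.96 [378. 218.] [585. 297.]
scene jar0 p0.95 [110. 316.] [ 427. -367.]
scene jar0 p0.86 [170. 266.] [ 359. -186.]
scene jar0 p0.78 [287. 242.] [468.  88.]
scene jar0 p0.61 [141. 280.] [ 360. -263.]
scene jar0 p0.58 [182. 290.] [ 453. -205.]
scene cover p0.68 [285. 307.] [649. -52.]
scene bolt_knob p0.67 [266. 268.] [560. -37.]
scene bolt_knob p0.60 [406. 191.] [547. 441.]
scene oil_bottle p0.58 [305. 352.] [780. -96.]
scene driver p0.89 [380. 303.] [777. 120.]
scene beaker p0.78 [405. 185.] [479. 511.]
scene beaker p0.65 [181. 290.] [ 453. -206.]
scene beaker p0.20 [379. 219.] [548. 340.]
[ 1.371 -0.534  0.894]
side tray_mouth p0.57 [304. 207.] [603. 235.]
side tray_mouth p0.47 [456. 255.] [768. -96.]
side tray_bare p0.88 [295. 204.] [593. 257.]
side tray_grip p0.60 [283. 186.] [580. 286.]
side jar0 p0.90 [431. 453.] [ 419. -359.]
side jar0 p0.78 [366. 423.] [ 373. -267.]
side jar0 p0.77 [329. 386.] [ 365. -184.]
side jar0 p0.74 [287.
[... 408 characters left out ...]
 0.106 -0.518  0.683]
{'t': 1.1, 'q': array([ 2.88111734e-01,  3.58549408e-01,  1.19012532e-02, -2.37740665e-05,
       -1.22412572e+00, -2.88064692e-01]), 'qd': array([ 7.28797872e-04, -2.98515490e-04, -5.32644181e-04,  6.21229376e-04,
       -2.26019474e-05,  1.18399804e-04]), 'joint_efforts': array([-1.17241238e-03, -5.82398272e+01,  2.93303883e+01,  7.00235635e+00,
        1.24360219e-02, -3.94607082e-05]), 'eef_pos': array([ 6.74964018e-01, -5.96640800e-06,  2.26590242e-01]), 'ee_rot': array([ 3.14156484e+00,  1.51774486e-05, -3.14155369e+00]), 'force': array([-0.3606778 ,  0.1634907 , -0.13973073]), 'moment': array([-0.02339496,  0.0032816 ,  0.00421519]), 'width': 0.08799840472757009}
```

View pics/scene1.png

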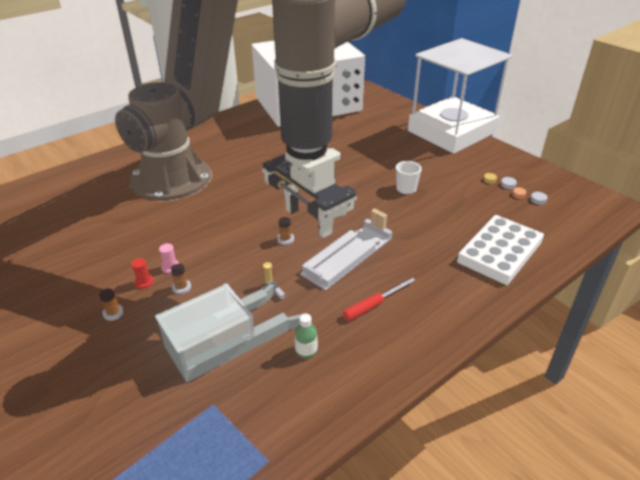

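View pics/side1.png

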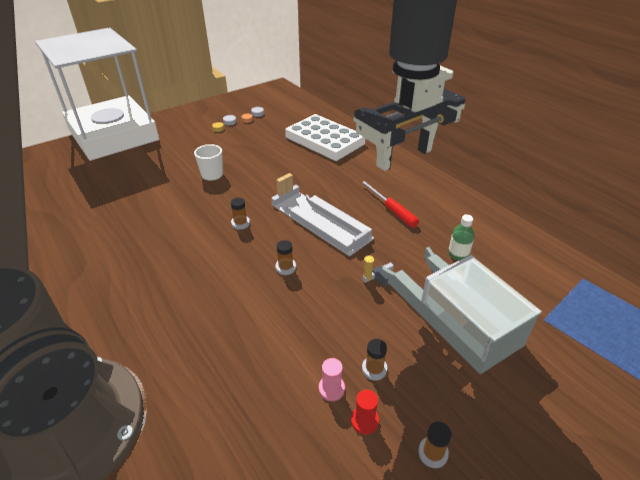

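Both views show four amber jars at about (423,-363), (447,-205), (462,86) and (451,262) mm. The pink and red look-alikes stand near (362,-185) and (366,-265). The bolt looks shut. Next I'll look from the wrist camera above the tray.

```bash
python3 -m inch '1 -4 5 4 0 0 0;1 -8 10 8 0 0 0;1 -10 15 12 0 0 0;1 -12 18 16 0 0 0;1 -12 18 16 0 0 0;1 -12 18 16 0 0 0;1 -12 18 16 0 0 0'
python3 - <<'E'
from h import *
f=look("wrist",list(Z)); save(f,"w1.png"); print(np.round(-np.array(f["R"]).T@f["t"],3))
for c in ("scene","side"): look(c,["tray","tray_mouth","tray_bare","tray_grip","cover","bolt_knob","jar0"],.4)
E
```

```text
t: 1.98
eef_pos: [0.5548, 0.1794, 0.3851]
ee_rot: [-3.141, -0.002, 3.141]
force: [0.2, 0.2, -0.3]
width: 0.0873
wrist tray p0.62 [286. 179.] [601. 173.]
wrist tray_mouth p0.79 [291. 216.] [596. 227.]
wrist tray_bare p0.57 [293. 238.] [593. 262.]
wrist tray_grip p0.96 [295. 264.] [588. 288.]
wrist jar0 p0.82 [384. 240.] [456. 266.]
wrist jar0 p0.66 [390. 116.] [457.  88.]
wrist driver p0.58 [158. 141.] [778. 120.]
wrist beaker p0.87 [358. 372.] [488. 501.]
[0.555 0.096 0.543]
scene tray p0.64 [349. 257.] [616. 172.]
scene tray_mouth p0.79 [364. 242.] [598. 239.]
scene tray_bare p0.84 [372. 234.] [588. 273.]
scene tray_grip p0.72 [378. 218.] [587. 295.]
scene cover p0.80 [288. 309.] [658. -51.]
scene cover p0.41 [183. 287.] [ 447. -198.]
scene bolt_knob p0.74 [338. 213.] [503. 232.]
scene bolt_knob p0.56 [268. 271.] [570. -39.]
scene jar0 p0.87 [183. 287.] [ 447. -197.]
scene jar0 p0.71 [170. 265.] [ 359. -185.]
scene jar0 p0.70 [337. 213.] [455. 271.]
scene jar0 p0.66 [111. 312.] [ 415. -360.]
scene jar0 p0.66 [143. 279.] [ 361. -258.]
scene jar0 p0.63 [284. 240.] [455.  88.]
side tray p0.80 [317. 221.] [600. 174.]
side tray_mouth p0.88 [303. 206.] [602. 238.]
side tray_bare p0.62 [296. 202.] [599. 262.]
side tray_grip p0.91 [284. 184.] [585. 294.]
side tray_grip p0.44 [456. 254.] [ 730. -121.]
side cover p0.57 [404. 267.] [656. -56.]
side bolt_knob p0.71 [369. 265.] [568. -41.]
side jar0 p0.84 [375. 374.] [ 441. -211.]
side jar0 p0.79 [240. 224.] [450. 270.]
side jar0 p0.76 [331. 388.] [ 365. -189.]
side jar0 p0.71 [433. 452.] [ 423. -359.]
side jar0 p0.57 [284. 268.] [454.  91.]
```

View pics/w1.png

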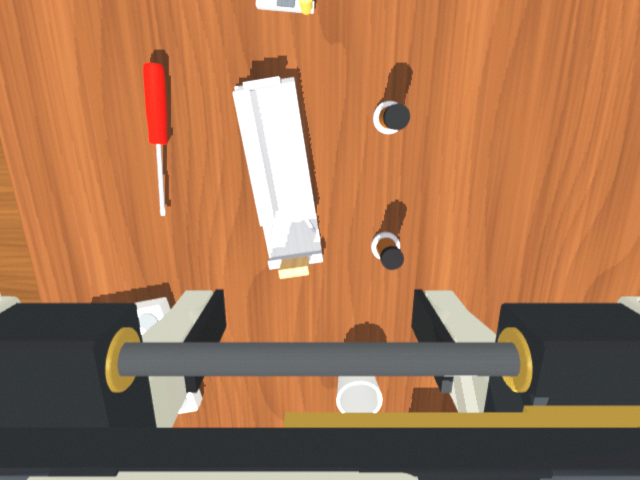

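The tray axis is turned about 9–10° from world -y. Jar D is at about (454,270) and C at (457,89). I'll pick D first, turning the jaws square to the tray.

```bash
python3 - <<'E'
from h import *
f=grab_frame("wrist")
r=regions_of("wrist","tray")[0]["pixels"].astype(np.uint8)
# straight edges of the tray: fit line to left/right mask boundary rows
ys=np.arange(110,230); L=[];Rr=[]
for y in ys:
    x=np.flatnonzero(r[y]); 
    if len(x): L.append((x.min(),y)); Rr.append((x.max(),y))
for nm,E in (("L",L),("R",Rr)):
    W=np.array([ray(f,u,v,.0235 if nm=="R" else .0235)[:2] for u,v in E],np.float32)
    l=cv2.fitLine(W,cv2.DIST_HUBER,0,1e-4,1e-4).ravel(); print(nm,l, np.degrees(np.arctan2(l[0],-l[1])))
print(cv2.minAreaRect(np.argwhere(r)[:,::-1].astype(np.int32)))
E
python3 -m inch '1 -4 3 -5 0 0 5;1 -8 6 -10 0 0 9;1 -10.1 9.1 -16 0 0 9;1 -10.1 9.1 -22 0 0 9;1 -10.1 9.1 -27 0 0 9;1 -10.1 9.1 -27 0 0 9;1 -10.1 9.1 -31 0 0 9;1 -10.1 9.1 -35.9 0 0 9;1 -10.1 9.1 -35.9 0 0 9;0.2 -10.1 9.1 -35.9 0 0 9;0.2 -10.1 9.1 -35.9 0 0 9;0.2 -10.1 9.1 -35.9 0 0 9' 15
```

```text
L [ 0.15498939 -0.9879161   0.65049785  0.15152809] 8.916181
R [ 0.15009812 -0.9886711   0.5686856   0.15955734] 8.632611
((279.3783874511719, 176.77027893066406), (200.5667724609375, 62.30721664428711), 80.53767395019531)
t: 4.92
eef_pos: [0.4547, 0.2717, 0.0293]
ee_rot: [3.14, 0.002, -2.984]
force: [0.2, -0.2, -0.1]
width: 0.0631
```

```bash
python3 -m inch '0.2 0 0 0 0 0 0;0.2 0 0 0 0 0 0;0.2 0 0 0 0 0 0;0.2 0 0 0 0 0 0;0.2 0 0 1.5 0 0 0;0.2 0 0 3 0 0 0'
```

```text
t: 5.68
eef_pos: [0.4548, 0.2718, 0.0603]
ee_rot: [3.14, 0.002, -2.984]
force: [-0.3, -0.1, 0.2]
width: 0.0296
```

```bash
python3 -m inch '0.2 0 0 1 0 0 0;0.2 5 -0.4 1.2 0 0 0;0.2 10 -0.9 1.2 0 0 0;0.2 13.8 -1.2 1.2 0 0 0;0.2 13.8 -1.2 1.2 0 0 0;0.2 13.8 -1.2 0 0 0 0;0.2 13.8 -1.2 -1.2 0 0 0;0.2 13.8 -1.2 -1.2 0 0 0'
python3 - <<'E'
from h import *
f=grab_frame("wrist"); save(f,"w2.png")
f=look("side",["tray_mouth","tray_grip","jar0","tray"],.4); save(f,"s2.png",(200,140,440,320),3)
E
```

```text
t: 6.68
eef_pos: [0.5912, 0.2595, 0.0469]
ee_rot: [3.141, -0.0, -2.984]
force: [-0.3, -0.8, -0.1]
width: 0.0296
side tray_mouth p0.94 [302. 206.] [600. 241.]
side tray_grip p0.76 [286. 181.] [596. 301.]
side jar0 p0.97 [365. 424.] [ 370. -268.]
side jar0 p0.87 [434. 453.] [ 422. -361.]
side jar0 p0.83 [329. 388.] [ 362. -187.]
side jar0 p0.80 [294. 199.] [605. 278.]
side jar0 p0.67 [375. 370.] [ 444. -206.]
side jar0 p0.57 [284. 264.] [459. 100.]
side tray p0.66 [319. 221.] [603. 172.]
```

View pics/s2.png

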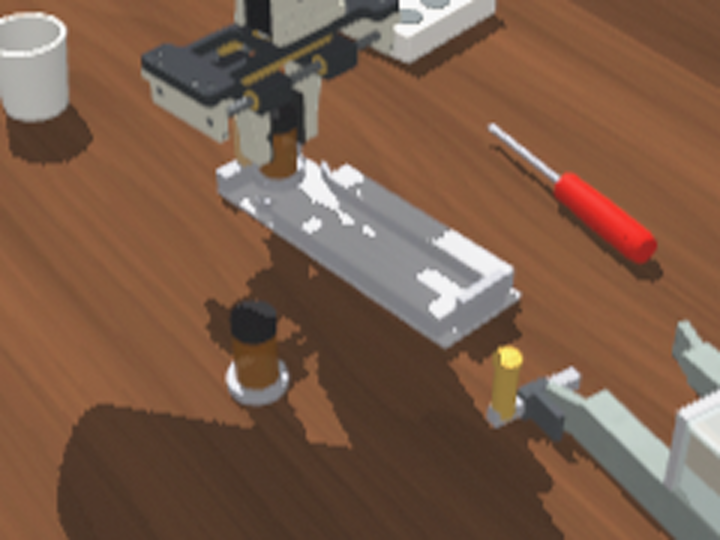

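The jar hangs over the bare end and lines up. I'll lower it and slide it in.

```bash
python3 -m inch '0.2 0.2 0 -0.8 0 0 -0.2;0.2 0.2 0 -1.4 0 0 -0.2;0.2 0.2 0 -1.4 0 0 -0.2;0.2 0.4 -1.2 -1.4 0 0 -0.2;0.2 0.55 -2.4 -1.4 0 0 -0.2;0.2 0.75 -3.6 -1.4 0 0 -0.2;0.2 0.95 -4.8 -1.4 0 0 -0.2;0.2 1.05 -5.7 -1.4 0 0 -0.2;0.2 1.05 -5.7 -1.4 0 0 -0.2'
python3 - <<'E'
from h import *
f=look("side",["tray_mouth","tray_grip","jar0","tray"],.4); save(f,"s3.png",(200,140,440,320),3)
f=look("wrist",["tray","tray_grip","tray_mouth","jar0"])
E
```

```text
t: 8.1
eef_pos: [0.6035, 0.2023, 0.0348]
ee_rot: [3.14, 0.003, -2.988]
force: [-0.2, 0.6, -0.8]
width: 0.0296
side tray_mouth p0.56 [305. 211.] [595. 219.]
side tray_grip p0.71 [285. 183.] [591. 294.]
side jar0 p0.85 [363. 423.] [ 368. -265.]
side jar0 p0.82 [331. 387.] [ 366. -188.]
side jar0 p0.76 [286. 267.] [460.  90.]
side jar0 p0.76 [373. 372.] [ 441. -206.]
side jar0 p0.69 [433. 455.] [ 419. -362.]
side jar0 p0.59 [311. 213.] [606. 208.]
side tray p0.82 [317. 219.] [603. 180.]
wrist tray p0.97 [322. 221.] [607. 170.]
wrist jar0 p0.89 [319. 283.] [603. 205.]
```

View pics/s3.png

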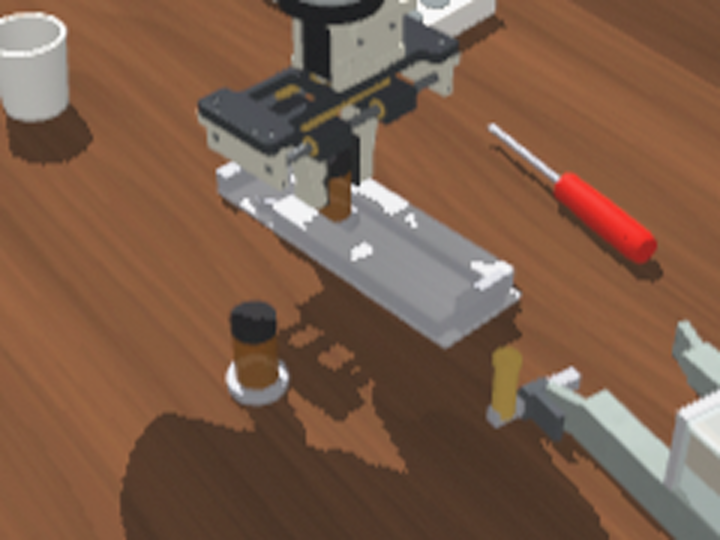

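It entered smoothly and the tray hasn't moved. I'll push it deeper, release, and go to C.

```bash
python3 -m inch '0.2 0.3 -2 0 0 0 0;0.2 0.6 -4 0 0 0 0;0.2 0.95 -6 0 0 0 0;0.2 1.25 -8 0 0 0 0;0.2 1.5 -9.8 0 0 0 0;0.5 1.5 -9.8 0 0 0 0;0.5 1.5 -9.8 0 0 0 0;0.5 1.5 -9.8 0.2 0 0 0;0.5 1.5 -9.8 4 0 0 0;0.6 1.5 -9.8 8 0 0 0;1 1 -9.8 14 0 0 0;1 -6 -9 18 0 0 0'
python3 - <<'E'
from h import *
f=look("wrist",["tray","tray_grip","tray_mouth","jar0"])
f=look("side",["tray_mouth","tray_grip","tray","jar0"],.4)
E
```

```text
t: 10.1
eef_pos: [0.5617, 0.1126, 0.2087]
ee_rot: [3.139, 0.007, -2.987]
force: [-0.3, 0.1, 0.4]
width: 0.0671
wrist tray p0.60 [271. 255.] [605. 168.]
wrist tray_grip p0.75 [260. 383.] [596. 290.]
wrist tray_grip p0.53 [264. 190.] [614.  93.]
wrist tray_mouth p0.86 [267. 311.] [601. 231.]
wrist jar0 p0.65 [267. 191.] [616. 102.]
wrist jar0 p0.58 [426. 200.] [460.  87.]
side tray_mouth p0.66 [371. 266.] [599. -15.]
side tray_mouth p0.61 [300. 207.] [595. 238.]
side tray_mouth p0.54 [298. 205.] [595. 248.]
side tray_grip p0.70 [285. 182.] [592. 297.]
side tray_grip p0.56 [432. 450.] [ 403. -367.]
side tray p0.95 [317. 220.] [601. 178.]
side jar0 p0.94 [341. 232.] [619. 111.]
side jar0 p0.74 [329. 386.] [ 365. -183.]
side jar0 p0.71 [284. 265.] [459.  97.]
side jar0 p0.70 [373. 370.] [ 441. -204.]
side jar0 p0.66 [434. 454.] [ 421. -362.]
side jar0 p0.59 [364. 422.] [ 371. -265.]
```

```bash
python3 -m inch '0.7 -5 -1 0 0 0 0;0.7 -10.3 -2.3 -5 0 0 0;0.7 -10.3 -2.3 -10 0 0 0;0.7 -10.3 -2.3 -13 0 0 0;0.7 -10.3 -2.3 -15.5 0 0 0;0.7 -10.3 -2.3 -18 0 0 0;0.7 -10.3 -2.3 -18 0 0 0;0.2 -10.3 -2.3 -18 0 0 0;0.2 -10.3 -2.3 -18 0 0 0;0.2 -10.3 -2.3 -18 0 0 0;0.2 -10.3 -2.3 -18 0 0 0;0.2 -10.3 -2.3 -18 0 0 0' 15
```

```text
t: 12.1
eef_pos: [0.457, 0.0886, 0.025]
ee_rot: [3.14, 0.002, -2.987]
force: [-1.5, 0.1, 5.7]
width: 0.0295
```

```bash
python3 -m inch '0.2 0 0 2.5 0 0 0;0.2 0 5 5 0 0 0;0.2 0 10 5 0 0 0;0.2 3 15 5 0 0 0;0.2 8 17.1 5 0 0 0;0.2 13.6 17.1 5 0 0 0;0.2 13.6 17.1 5 0 0 0;0.2 13.6 17.1 5 0 0 0;0.2 13.6 17.1 3 0 0 0;0.2 13.6 17.1 1.8 0 0 0;0.2 13.6 17.1 1.8 0 0 0'
python3 - <<'E'
from h import *
f=look("wrist",["tray","tray_grip","tray_mouth","jar0"])
f=look("side",["tray_mouth","tray_grip","jar0","tray"],.4)
E
```

```text
t: 13.48
eef_pos: [0.5918, 0.2592, 0.0422]
ee_rot: [3.141, 0.0, -2.987]
force: [-0.7, -0.7, -1.1]
width: 0.0298
wrist tray p0.61 [314. 113.] [608. 173.]
wrist tray_mouth p0.61 [309. 228.] [601. 231.]
wrist jar0 p0.68 [319. 286.] [590. 266.]
side tray_grip p0.92 [288. 183.] [597. 291.]
side jar0 p0.85 [329. 386.] [ 365. -184.]
side jar0 p0.76 [291. 196.] [604. 293.]
side jar0 p0.69 [364. 420.] [ 374. -261.]
side jar0 p0.67 [374. 364.] [ 452. -196.]
side jar0 p0.66 [432. 452.] [ 421. -358.]
side jar0 p0.61 [341. 234.] [616. 105.]
```

```bash
python3 -m inch '0.2 0.15 0 -0.8 0 0 0;0.2 0.15 0 -1.3 0 0 0;0.2 0.15 0 -1.3 0 0 0;0.2 0.4 -1.5 -1.3 0 0 0;0.2 0.65 -3 -1.3 0 0 0;0.2 0.85 -4.5 -1.3 0 0 0;0.2 1.1 -6 -1.3 0 0 0;0.2 1.35 -7.7 -1.3 0 0 0;0.2 1.65 -9.7 -1.3 0 0 0;0.2 1.65 -9.7 -1.3 0 0 0'
python3 - <<'E'
from h import *
f=look("wrist",["tray","tray_grip","tray_mouth","jar0"]);save(f,"w4.png",(160,60,480,360),2)
f=look("side",["tray_mouth","tray_grip","tray","jar0"],.4)
E
```

```text
t: 15.22
eef_pos: [0.6097, 0.1607, 0.0302]
ee_rot: [3.14, 0.002, -2.989]
force: [0.3, 0.2, -0.9]
width: 0.0297
wrist tray_mouth p0.57 [317. 394.] [600. 229.]
wrist jar0 p0.86 [318. 175.] [619. 103.]
wrist jar0 p0.62 [320. 284.] [609. 161.]
wrist jar0 p0.17 [316. 396.] [600. 234.]
side tray_mouth p0.62 [302. 208.] [596. 232.]
side tray_grip p0.89 [290. 181.] [602. 293.]
side tray_grip p0.54 [344. 236.] [583.  56.]
side tray_grip p0.47 [323. 220.] [580. 125.]
side tray p0.90 [319. 220.] [604. 176.]
side jar0 p0.92 [431. 449.] [ 423. -355.]
side jar0 p0.91 [364. 419.] [ 375. -262.]
side jar0 p0.84 [340. 235.] [613. 105.]
side jar0 p0.66 [374. 371.] [ 443. -206.]
side jar0 p0.65 [331. 389.] [ 363. -190.]
side jar0 p0.60 [324. 219.] [618. 173.]
```

View pics/w4.png

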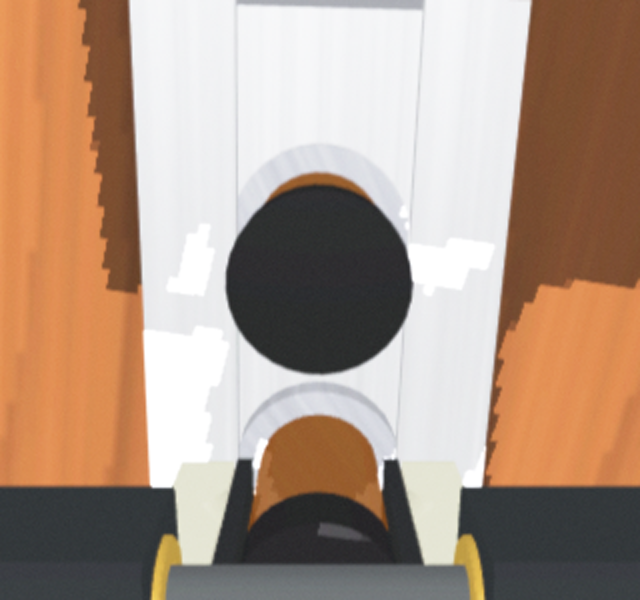

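Two jars are centred in the lane. I'll push on a little, release, and look at the cover from above.

```bash
python3 -m inch '0.2 0.2 -1.2 0 0 0 0;0.2 0.4 -2.5 0 0 0 0;0.2 0.4 -2.5 0 0 0 0;0.5 0.4 -2.5 0 0 0 0;0.5 0.4 -2.5 0 0 0 0;0.5 0.4 -2.5 0.2 0 0 0;0.5 0.4 -2.5 4 0 0 0;0.6 0.4 -2.5 9 0 0 0;0.7 0.4 -7 15 0 0 0;0.7 0.4 -11 20 0 0 0;0.7 0.4 -15 25 0 0 0;0.7 0.4 -15 31 0 0 0'
python3 - <<'E'
from h import *
f=look("wrist",["tray","tray_grip","tray_mouth","cover","bolt_knob","oil_bottle","jar0"]);save(f,"w5.png");print(telemetry.get_state()["eef_pos"])
f=look("scene",["cover","bolt_knob","jar0"])
E
```

```text
t: 17.23
eef_pos: [0.6125, 0.0124, 0.3313]
ee_rot: [3.14, 0.001, -2.988]
force: [2.1, 0.1, -0.8]
width: 0.0613
wrist tray p0.93 [308. 297.] [604. 168.]
wrist tray_grip p0.67 [300. 388.] [597. 288.]
wrist tray_grip p0.30 [491.  26.] [ 462. -192.]
wrist tray_mouth p0.57 [303. 336.] [603. 231.]
wrist bolt_knob p0.87 [361. 156.] [572. -41.]
wrist oil_bottle p0.69 [192.  79.] [783. -96.]
wrist jar0 p0.97 [553.  50.] [ 366. -191.]
wrist jar0 p0.87 [305. 244.] [620.  91.]
wrist jar0 p0.79 [306. 277.] [612. 138.]
wrist jar0 p0.69 [490.  26.] [ 446. -204.]
wrist jar0 p0.37 [300. 390.] [593. 329.]
[0.61298783 0.01468524 0.32851188]
scene cover p0.78 [284. 307.] [647. -54.]
scene bolt_knob p0.63 [264. 267.] [553. -38.]
scene jar0 p0.97 [112. 316.] [ 430. -363.]
scene jar0 p0.84 [170. 264.] [ 355. -184.]
scene jar0 p0.78 [330. 273.] [630.  98.]
scene jar0 p0.58 [143. 278.] [ 357. -257.]
scene jar0 p0.56 [181. 288.] [ 445. -203.]
```

View pics/w5.png

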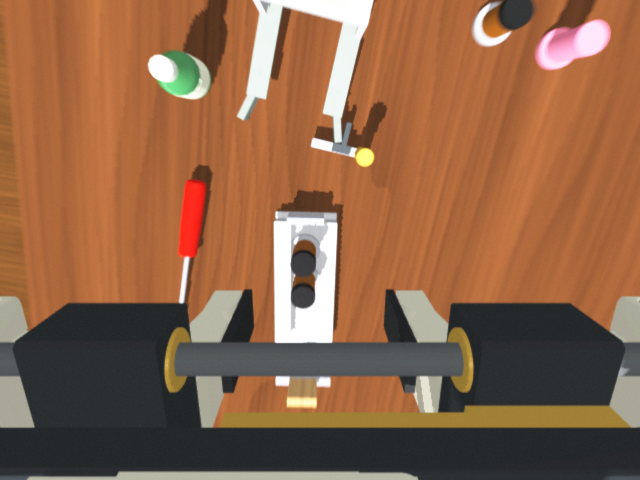

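Both jars stay in the lane, and the cover axis heads about 4° the other way. Knob is at about (571,-41). Next is jar B.

```bash
python3 -m inch '0.55 -6 -5 0 0 0 0;0.55 -12 -10 0 0 0 0;0.55 -16.8 -16 -6 0 0 0;0.55 -16.8 -22 -12 0 0 0;0.55 -16.8 -22 -18 0 0 0;0.55 -16.8 -22 -22 0 0 0;0.55 -16.8 -22 -22 0 0 0'
python3 - <<'E'
from h import *
f=look("wrist",["jar0"]);print(telemetry.get_state()["eef_pos"])
look("side",["jar0"],.4)
E
```

```text
t: 18.7
eef_pos: [0.4433, -0.206, 0.1064]
ee_rot: [3.139, -0.002, -2.987]
force: [1.3, -0.1, -0.2]
width: 0.0479
wrist jar0 p0.93 [391.   8.] [ 422. -361.]
wrist jar0 p0.90 [428. 180.] [ 375. -262.]
wrist jar0 p0.74 [416. 272.] [ 366. -193.]
wrist jar0 p0.70 [314. 244.] [ 446. -204.]
[ 0.44219549 -0.2056906   0.10556785]
side jar0 p0.98 [432. 456.] [ 418. -363.]
side jar0 p0.93 [330. 388.] [ 364. -187.]
side jar0 p0.82 [363. 421.] [ 371. -263.]
side jar0 p0.74 [376. 369.] [ 447. -205.]
side jar0 p0.68 [344. 237.] [615.  94.]
side jar0 p0.64 [329. 223.] [617. 153.]
```

```bash
python3 -m inch '0.55 0.3 0.1 -4 0 0 0;0.55 0.3 0.1 -7.8 0 0 0;0.55 0.3 0.1 -7.8 0 0 0;0.2 0.3 0.1 -7.8 0 0 0;0.2 0.3 0.1 -7.8 0 0 0;0.2 0.3 0.1 -7.8 0 0 0;0.2 0.3 0.1 -7.8 0 0 0;0.2 0.3 0.1 -7.8 0 0 0' 15
```

```text
t: 19.9
eef_pos: [0.45, -0.2046, 0.0333]
ee_rot: [3.141, 0.003, -2.986]
force: [-0.9, 2.5, 9.3]
width: 0.0297
```

```bash
python3 -m inch '0.2 0 0 3 0 0 0;0.2 0 6 6 0 0 0;0.2 0 12 6 0 0 0;0.2 0 18 6 0 0 0;0.2 0 24 6 0 0 0;0.2 0 30 6 0 0 0;0.2 0 36 6 0 0 0;0.2 3 42 6 0 0 0;0.2 8 46.4 6 0 0 0;0.2 13 46.4 6 0 0 0;0.2 14.5 46.4 6 0 0 0;0.2 14.5 46.4 6 0 0 0'
```

```text
t: 21.4
eef_pos: [0.5952, 0.2588, 0.093]
ee_rot: [3.141, 0.002, -2.987]
force: [-0.7, -0.9, -0.5]
width: 0.0296
```

Run:
```python
from h import *
f=look("side",["tray_mouth","tray_grip","jar0","tray"],.4); save(f,"s6.png",(230,120,390,260),4)
f=look("wrist",["jar0","tray_mouth"])
```

```text
side tray_mouth p0.70 [303. 208.] [597. 230.]
side tray_grip p0.75 [285. 181.] [595. 300.]
side tray_grip p0.42 [291. 186.] [595. 276.]
side jar0 p0.92 [433. 452.] [ 422. -359.]
side jar0 p0.75 [328. 388.] [ 361. -186.]
side jar0 p0.68 [293. 186.] [635. 329.]
side jar0 p0.56 [364. 421.] [ 372. -263.]
side jar0 p0.53 [330. 225.] [616. 146.]
side tray p0.62 [317. 219.] [603. 180.]
wrist jar0 p0.76 [320. 284.] [589. 288.]
wrist jar0 p0.74 [318.  49.] [614. 135.]
wrist tray_mouth p0.64 [314. 207.] [602. 231.]
```

View pics/s6.png

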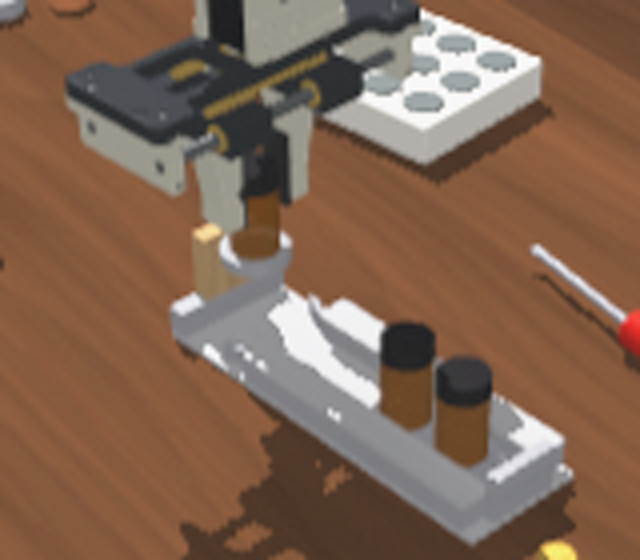

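The jar is held upright over the bare end. I'll lower it gently to contact.

```bash
python3 -m inch '0.2 0 0 -2 0 0 0;0.2 -0.1 0 -4 0 0 0;0.2 -0.1 0 -5 0 0 0;0.2 -0.1 0 -5.5 0 0 0;0.2 -0.1 0 -5.5 0 0 0;0.2 -0.1 0 -5.5 0 0 0'; python3 -m inch '0.2 0 0 -0.2 0 0 0;0.2 0 0 -0.2 0 0 0;0.2 0 0 -0.2 0 0 0'
```

```text
t: 22.55
eef_pos: [0.5939, 0.2598, 0.0396]
ee_rot: [3.14, 0.004, -2.985]
force: [0.6, -0.2, 0.1]
width: 0.0293
t: 22.92
eef_pos: [0.594, 0.2598, 0.0377]
ee_rot: [3.14, 0.005, -2.985]
force: [0.3, 0.2, -1.2]
width: 0.0295
```

```bash
python3 -m inch '0.2 0 0 -0.2 0 0 0;0.2 0 0 -0.2 0 0 0;0.2 0 0 -0.2 0 0 0';  python3 -m inch '0.2 0 0 -0.2 0 0 0;0.2 0 0 -0.2 0 0 0;0.2 0 0 -0.2 0 0 0'
```

```text
t: 23.3
eef_pos: [0.5942, 0.2599, 0.0373]
ee_rot: [3.14, 0.005, -2.985]
force: [-4.4, -1.3, 11.4]
width: 0.0297
t: 23.68
eef_pos: [0.5942, 0.26, 0.0373]
ee_rot: [3.14, 0.006, -2.984]
force: [-6.0, -2.2, 13.7]
width: 0.0292
```

```bash
python3 -m inch '0.2 0 0 0.05 0 0 0;0.2 0.15 -1.3 0.05 0 0 0;0.2 0.35 -2.6 0.05 0 0 0;0.2 0.55 -3.9 0.05 0 0 0;0.2 0.75 -5.2 0.05 0 0 0;0.2 0.95 -6.5 0.05 0 0 0;0.2 1.15 -7.8 0.05 0 0 0;0.2 1.15 -7.8 0.05 0 0 0'
python3 - <<'E'
from h import *
f=look("wrist",["tray","tray_mouth","jar0"])
f=look("side",["tray_mouth","tray_grip","tray","jar0"],.4);save(f,"s7.png",(230,120,390,260),4)
E
```

```text
t: 24.68
eef_pos: [0.6055, 0.1805, 0.0377]
ee_rot: [3.141, 0.005, -2.985]
force: [0.4, -0.6, 0.1]
width: 0.03
wrist jar0 p0.90 [320. 199.] [612. 136.]
wrist jar0 p0.82 [323. 284.] [603. 184.]
wrist jar0 p0.78 [317. 110.] [620.  93.]
side tray_mouth p0.83 [302. 204.] [607. 247.]
side tray_grip p0.75 [282. 184.] [582. 294.]
side tray p0.96 [319. 221.] [603. 174.]
side jar0 p0.80 [327. 388.] [ 360. -186.]
side jar0 p0.73 [329. 225.] [612. 147.]
side jar0 p0.73 [316. 216.] [608. 192.]
side jar0 p0.67 [365. 422.] [ 372. -266.]
side jar0 p0.65 [430. 454.] [ 417. -358.]
```

View pics/s7.png

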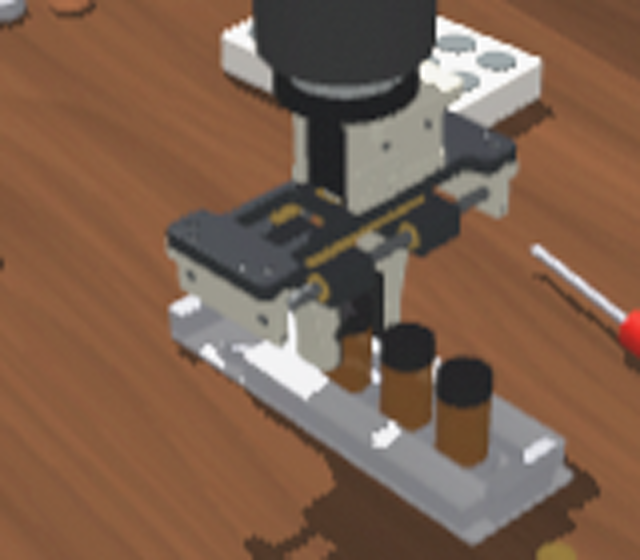

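```bash
python3 -m inch '0.5 0 0 0 0 0 0;0.5 0 0 0 0 0 0;0.5 0 0 1 0 0 0;0.5 0 0 5 0 0 0;0.5 -2 0 10 0 0 0;0.5 -8 -1 13 0 0 0;0.5 -12 -6 13 0 0 0;0.5 -14 -12 13 0 0 0;0.5 -16 -18 13 0 0 0;0.5 -17 -24 13 0 0 0;0.5 -18.4 -30 13 0 0 0;0.5 -18.4 -36 13 0 0 0' && python3 -m inch '0.55 0 -6 0 0 0 0;0.55 0 -12 0 0 0 0;0.55 0 -18 -2 0 0 0;0.55 0 -18.2 -6 0 0 0;0.55 0 -18.2 -6 0 0 0'
python3 - <<'E'
from h import *
look("wrist",["jar0"]);print(telemetry.get_state()["eef_pos"])
look("side",["jar0"],.4)
look("scene",["jar0"],.4)
E
```

```text
t: 26.62
eef_pos: [0.4209, -0.1784, 0.1692]
ee_rot: [3.141, 0.009, -2.983]
force: [1.0, 0.1, -0.2]
width: 0.0437
t: 27.25
eef_pos: [0.4185, -0.3602, 0.1071]
ee_rot: [3.137, 0.004, -2.985]
force: [-0.3, 0.0, 0.7]
width: 0.0484
[ 0.42128109 -0.36041943  0.11048759]
side jar0 p0.97 [363. 418.] [ 373. -259.]
side jar0 p0.92 [347. 235.] [624.  94.]
side jar0 p0.87 [317. 218.] [605. 185.]
side jar0 p0.72 [330. 386.] [ 366. -185.]
side jar0 p0.65 [432. 453.] [ 420. -360.]
scene jar0 p0.83 [111. 315.] [ 423. -364.]
scene jar0 p0.81 [170. 263.] [ 350. -181.]
scene jar0 p0.78 [337. 262.] [610. 136.]
scene jar0 p0.78 [146. 279.] [ 366. -253.]
scene jar0 p0.66 [351. 252.] [604. 189.]
scene jar0 p0.65 [327. 270.] [615.  99.]
```

```bash
python3 -m inch '0.55 0 -0.1 -4 0 0 0;0.55 0 -0.1 -7 0 0 0;0.55 0 -0.1 -8.1 0 0 0;0.55 0 -0.1 -8.1 0 0 0;0.2 0 -0.1 -8.1 0 0 0;0.2 0 -0.1 -8.1 0 0 0;0.2 0 -0.1 -8.1 0 0 0;0.2 0 -0.1 -8.1 0 0 0;0.2 0 -0.1 -8.1 0 0 0' 15
```

```text
t: 28.68
eef_pos: [0.4228, -0.3614, 0.0311]
ee_rot: [-3.14, 0.013, -2.981]
force: [-0.1, 1.4, 6.3]
width: 0.0295
```

```bash
python3 -m inch '0.2 0 0 3 0 0 0;0.2 0 0 7 0 0 0;0.2 0 5 9 0 0 0;0.2 0 10 9 0 0 0;0.2 0 16 9 0 0 0;0.2 1 22 9 0 0 0;0.2 2 28 9 0 0 0;0.2 3 34 9 0 0 0;0.2 3 40 9 0 0 0;0.2 3 46 9 0 0 0;0.2 3 52 9 0 0 0;0.2 3 58 9 0 0 0'
python3 - <<'E'
from h import *
print(telemetry.get_state()["eef_pos"],telemetry.get_state()["width"])
E
```

```text
t: 30.18
eef_pos: [0.4523, 0.2205, 0.1213]
ee_rot: [-3.14, 0.013, -2.98]
force: [1.5, 0.2, -1.6]
width: 0.0298
[0.45228118 0.22049772 0.12131555] 0.029848637522305717
```

```bash
python3 -m inch '0.2 3 3.9 0 0 0 0;0.2 8 3.9 -2 0 0 0;0.2 14.1 3.9 -3 0 0 0;0.2 14.1 3.9 -3 0 0 0;0.2 14.1 3.9 -3 0 0 0;0.2 14.1 3.9 -5 0 0 0;0.2 14.1 3.9 -7 0 0 0;0.2 14.1 3.9 -7 0 0 0'
python3 - <<'E'
from h import *
print(telemetry.get_state()["eef_pos"],telemetry.get_state()["width"])
look("wrist",["jar0","tray_mouth"])
look("side",["jar0","tray_mouth"],.4)
E
```

```text
t: 31.18
eef_pos: [0.5915, 0.259, 0.0508]
ee_rot: [-3.139, 0.011, -2.98]
force: [0.0, 0.2, -0.4]
width: 0.0298
[0.59152621 0.25904571 0.0508467 ] 0.02980049533456999
wrist jar0 p0.96 [321. 283.] [589. 268.]
wrist jar0 p0.69 [315. 137.] [606. 185.]
wrist jar0 p0.67 [316.  35.] [613. 136.]
wrist tray_mouth p0.85 [311. 226.] [601. 232.]
side jar0 p0.92 [334. 223.] [626. 146.]
side jar0 p0.91 [328. 385.] [ 365. -181.]
side jar0 p0.82 [366. 420.] [ 376. -264.]
side jar0 p0.79 [291. 197.] [604. 291.]
side jar0 p0.72 [341. 236.] [613. 101.]
side jar0 p0.59 [318. 219.] [605. 179.]
side tray_mouth p0.69 [304. 208.] [601. 232.]
```

```bash
python3 -m inch '0.2 0.15 0 -1 0 0 0;0.2 0.15 0 -1.55 0 0 0;0.2 0.15 0 -1.55 0 0 0;0.2 0.35 -1 -1.55 0 0 0;0.2 0.5 -2 -1.55 0 0 0;0.2 0.65 -3 -1.55 0 0 0;0.2 0.8 -4 -1.55 0 0 0;0.2 0.95 -5 -1.55 0 0 0;0.2 1.05 -5.8 -1.55 0 0 0;0.2 1.05 -5.8 -1.55 0 0 0'
python3 - <<'E'
from h import *
f=look("wrist",["tray","tray_mouth","jar0"])
f=look("side",["tray_mouth","tray_grip","tray","jar0"],.4);save(f,"s8.png",(230,120,390,260),4)
E
```

```text
t: 32.72
eef_pos: [0.6041, 0.2011, 0.037]
ee_rot: [-3.141, 0.014, -2.981]
force: [0.1, 0.2, -1.4]
width: 0.0296
wrist jar0 p0.96 [325.  20.] [622.  74.]
wrist jar0 p0.87 [318. 283.] [604. 204.]
wrist jar0 p0.78 [323. 207.] [609. 161.]
wrist jar0 p0.67 [321. 121.] [617. 118.]
side tray_mouth p0.61 [304. 209.] [598. 225.]
side tray_grip p0.76 [285. 181.] [595. 300.]
side tray_grip p0.64 [406. 267.] [624. -87.]
side tray p0.56 [319. 222.] [601. 169.]
side jar0 p0.79 [326. 221.] [616. 164.]
side jar0 p0.78 [333. 389.] [ 366. -192.]
side jar0 p0.77 [354. 242.] [622.  69.]
side jar0 p0.77 [363. 422.] [ 370. -264.]
side jar0 p0.67 [335. 230.] [613. 124.]
side jar0 p0.62 [310. 212.] [607. 213.]
```

View pics/s8.png

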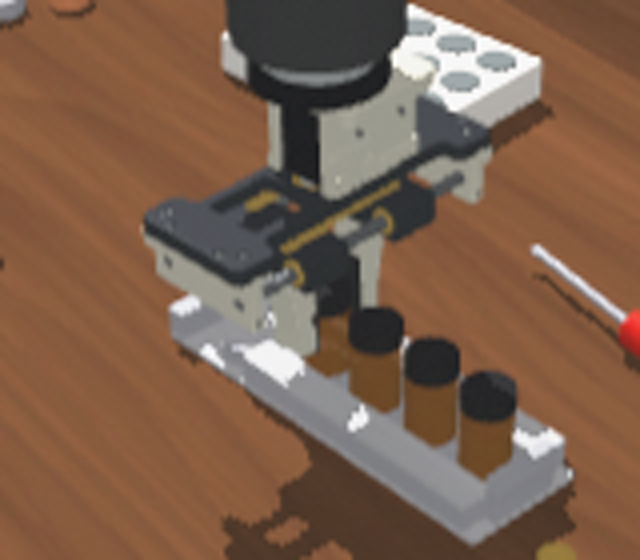

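All four jars are in the lane. I'll release and go over the cover front for measurement.

```bash
python3 -m inch '0.5 0 0 0 0 0 0;0.5 0 0 0 0 0 0;0.5 0 0 0 0 0 0;0.5 0 0 4 0 0 0;0.5 0 0 10 0 0 0;0.5 0 -6 16 0 0 -4;0.5 0 -12 22 0 0 -8;0.5 0 -17 26 0 0 -8;0.5 0 -20 30 0 0 -8;0.5 0 -20 30 0 0 -8;0.5 0 -20 30 0 0 -8'
python3 - <<'E'
from h import *
f=look("wrist",["tray","tray_mouth","tray_grip","jar0","cover","bolt_knob"]);save(f,"w9.png")
np.savez("w9.npz",**{k:f[k] for k in f})
for n in("tray","cover"):
    r=regions_of("wrist",n)
    if r: np.save("m_%s.npy"%n,r[0]["pixels"]); print(n,r[0]["p"],r[0]["bbox"])
look("side",["tray_mouth","tray_grip","tray","jar0","cover","bolt_knob"],.4)
look("scene",["tray","cover","bolt_knob"],.4)
E
```

```text
t: 34.55
eef_pos: [0.6047, 0.0006, 0.3397]
ee_rot: [3.141, 0.019, -3.122]
force: [1.1, 0.8, -0.2]
width: 0.0438
wrist tray p0.77 [322. 306.] [602. 175.]
wrist tray_mouth p0.80 [324. 340.] [598. 229.]
wrist tray_grip p0.70 [325. 392.] [596. 289.]
wrist jar0 p0.91 [322. 327.] [602. 209.]
wrist jar0 p0.79 [310. 242.] [622.  76.]
wrist jar0 p0.65 [313. 268.] [617. 116.]
wrist jar0 p0.57 [530.  28.] [ 368. -192.]
wrist jar0 p0.56 [318. 300.] [609. 164.]
wrist bolt_knob p0.76 [354. 161.] [570. -39.]
tray 0.84 [283.3, 217.8, 350.7, 410.2]
cover 0.69 [223.9, 0.0, 361.2, 168.9]
side tray_mouth p0.83 [301. 209.] [592. 230.]
side tray_grip p0.87 [285. 182.] [591. 296.]
side tray p0.70 [322. 220.] [611. 173.]
side jar0 p0.93 [336. 232.] [611. 119.]
side jar0 p0.74 [309. 212.] [604. 214.]
side jar0 p0.73 [326. 226.] [604. 148.]
side jar0 p0.59 [348. 240.] [617.  80.]
side jar0 p0.55 [366. 419.] [ 376. -263.]
side cover p0.90 [403. 266.] [655. -52.]
side cover p0.60 [289. 182.] [635. 350.]
side bolt_knob p0.63 [369. 265.] [568. -41.]
scene tray p0.58 [350. 257.] [615. 173.]
scene tray p0.46 [323. 275.] [625.  81.]
scene cover p0.92 [286. 305.] [647. -48.]
scene bolt_knob p0.72 [264. 270.] [563. -44.]
```

View pics/w9.png

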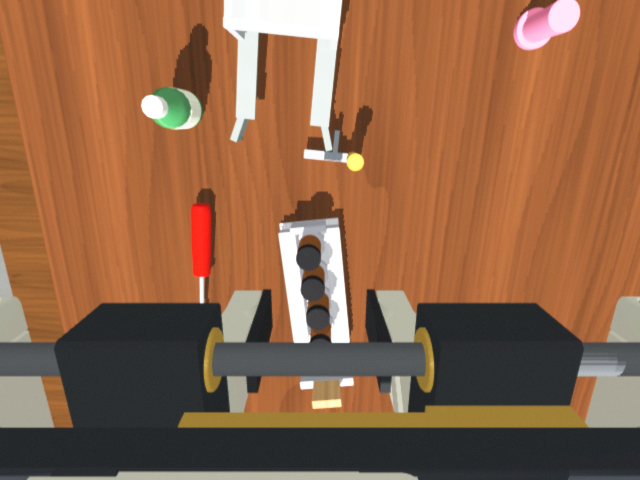

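Run:
```python
from h import *
f=dict(np.load("w9.npz")); m=np.load("m_cover.npy")
im=f["pixels"].astype(int); sat=im.max(2)-im.min(2)
for y in (50,70,90,105,118): 
    x=np.flatnonzero(sat[y,225:345]<35)+225; print(y,np.split(x,np.flatnonzero(np.diff(x)>1)+1).__len__(),[(s[0],s[-1]) for s in np.split(x,np.flatnonzero(np.diff(x)>1)+1)])
E1=[];E2=[]
for y in range(48,113):
    x=np.flatnonzero(sat[y,225:345]<35)+225
    g=np.diff(x); i=g.argmax(); E1.append(ray(f,x[i]+.5,y,.033)[:2]); E2.append(ray(f,x[i+1]-.5,y,.033)[:2])
for E in(E1,E2):
    l=cv2.fitLine(np.array(E,np.float32),cv2.DIST_HUBER,0,1e-4,1e-4).ravel()
    s=-np.sign(l[1]); d=l[:2]*s; p=l[2:]+d*(( -.1-l[3])/d[1]); print("dir deg from -y",np.degrees(np.arctan2(d[0],-d[1])),"x at y=-.1",p)
print("bolt bar left end z.018", ray(f,304,154,.018), "knob head",ray(f,355,161,.062))
print("flare tips", ray(f,235,139,.033),ray(f,327,150,.033))
t=np.load("m_tray.npy")
L=[];R=[]
for y in range(235,285):
    x=np.flatnonzero(t[y]); L.append(ray(f,x[0]-.5,y,.0235)[:2]);R.append(ray(f,x[-1]+.5,y,.0235)[:2])
for E in(L,R):
    l=cv2.fitLine(np.array(E,np.float32),cv2.DIST_HUBER,0,1e-4,1e-4).ravel();s=-np.sign(l[1]); d=l[:2]*s; p=l[2:]+d*((.1-l[3])/d[1]); print("tray",np.degrees(np.arctan2(d[0],-d[1])),p)
```

```text
50 2 [(np.int64(238), np.int64(258)), (np.int64(317), np.int64(336))]
70 2 [(np.int64(237), np.int64(257)), (np.int64(315), np.int64(334))]
90 2 [(np.int64(237), np.int64(256)), (np.int64(313), np.int64(332))]
105 2 [(np.int64(236), np.int64(255)), (np.int64(312), np.int64(331))]
118 2 [(np.int64(237), np.int64(254)), (np.int64(311), np.int64(329))]
dir deg from -y -4.940389 x at y=-.1 [ 0.68637455 -0.1       ]
dir deg from -y -4.588682 x at y=-.1 [ 0.6211768 -0.1      ]
bolt bar left end z.018 [ 0.63006082 -0.04459474  0.018     ] knob head [ 0.5696111  -0.04155332  0.062     ]
flare tips [ 0.71204505 -0.06163193  0.033     ] [ 0.60158921 -0.05106526  0.033     ]
tray 7.1836214 [0.65822315 0.1       ]
tray 7.147264 [0.5773988 0.1      ]
```

Cover axis is 4.8° off world -y, its origin is near (657,-56), and the bolt is shut with its knob at about (571,-41). I'll turn the jaws by 84° to pinch the knob along the cover axis.

```bash
python3 -m inch '0.5 -1 -1 -4 0 0 10.5;0.5 -2 -2 -8 0 0 21;0.5 -3 -3 -12 0 0 31.5;0.5 -3.4 -4.2 -16 0 0 42;0.5 -3.4 -4.2 -19 0 0 52.5;0.5 -3.4 -4.2 -19 0 0 63;0.5 -3.4 -4.2 -19 0 0 73.5;0.5 -3.4 -4.2 -19 0 0 84;0.5 -3.4 -4.2 -19 0 0 84;0.5 -3.4 -4.2 -19 0 0 84'
python3 - <<'E'
from h import *
from scipy.spatial.transform import Rotation as Ro
s=telemetry.get_state()
R=Ro.from_euler("xyz",s["ee_rot"]); yaw=np.radians(-94.8)
D=Ro.from_euler("xyz",[np.pi,0,yaw]); print(s["eef_pos"],"fix rotvec",(D*R.inv()).as_rotvec(degrees=True),s["q"])
look("side",["bolt_knob"],.4);f=look("wrist",["bolt_knob"])
E
```

```text
t: 36.8
eef_pos: [0.5701, -0.0399, 0.147]
ee_rot: [-3.141, 0.014, -1.658]
force: [-0.0, 0.5, 1.0]
width: 0.0439
[ 0.57006835 -0.03991801  0.14702784] fix rotvec [-0.81731248  0.11138247  0.17076031] [ 0.26302223  0.25447011 -0.32393308 -0.01589437 -0.98684517  1.22974421]
side bolt_knob p0.70 [370. 265.] [569. -43.]
wrist bolt_knob p0.92 [317. 241.] [572. -38.]
```

```bash
python3 -m inch '0.5 0.1 0 -5 -0.8 0 0;0.5 0.1 0 -9 -0.8 0 0;0.5 0.1 0 -11.8 -0.8 0 0;0.5 0.1 0 -11.8 -0.8 0 0;0.1 0.1 0 -11.8 -0.8 0 0;0.1 0.1 0 -11.8 -0.8 0 0;0.1 0.1 0 -11.8 -0.8 0 0;0.1 0.1 0 -11.8 -0.8 0 0;0.1 0.1 0 -11.8 -0.8 0 0' 25 && python3 -m inch '0.1 -0.8 0.07 0 0 0 0;0.1 -1.6 0.13 0 0 0 0;0.1 -2.4 0.2 0 0 0 0;0.1 -3.2 0.27 0 0 0 0;0.1 -3.6 0.3 0 0 0 0;0.1 -3.6 0.3 0 0 0 0'
python3 - <<'E'
from h import *
look("side",["bolt_knob"],.4);look("scene",["bolt_knob"],.4)
E
```

```text
t: 38.12
eef_pos: [0.5715, -0.04, 0.03]
ee_rot: [-3.138, 0.0, -1.655]
force: [-1.8, -1.3, 7.1]
width: 0.0156
t: 38.88
eef_pos: [0.5393, -0.0372, 0.0302]
ee_rot: [-3.131, 0.001, -1.653]
force: [17.2, -12.6, -16.5]
width: 0.0154
side bolt_knob p0.41 [356. 270.] [539. -36.]
scene bolt_knob p0.53 [261. 264.] [540. -38.]
```

```bash
python3 -m inch '0.1 0.2 0 0 0 0 0;0.45 0.2 0 0 0 0 0;0.45 0.2 0 0 0 0 0;0.45 0.2 0 1 0 0 0;0.45 0.2 0 7 0 0 0;0.45 1 5 13 0 0 6;0.45 2 11 15 0 0 12.5;0.45 3 17 15 0 0 12.5;0.45 4 23 15 0 0 12.5;0.45 5 29 15 0 0 12.5;0.45 5.1 33 13 0 0 12.5;0.45 5.1 33 11 0 0 12.5'
python3 -m inch '0.45 0 0 0 0 0 0;0.45 0 0 0 0 0 0'
python3 - <<'E'
from h import *
from scipy.spatial.transform import Rotation as Ro
f=look("wrist",["tray_grip","tray_bare","tray_mouth","tray","jar0"]);save(f,"w10.png")
r=regions_of("wrist","tray_grip"); print([(q["p"],q["bbox"]) for q in r])
look("side",["tray_grip","bolt_knob","tray","jar0"],.4);f=look("scene",["tray_grip","bolt_knob","tray","tray_mouth","jar0"],.4)
s=telemetry.get_state();print(s["eef_pos"],s["ee_rot"],s["q"])
E
```

```text
t: 40.58
eef_pos: [0.5901, 0.2966, 0.1401]
ee_rot: [-3.131, 0.002, -1.432]
force: [-0.9, -0.9, -0.8]
width: 0.0395
t: 40.83
eef_pos: [0.5904, 0.2966, 0.1413]
ee_rot: [-3.13, 0.002, -1.431]
force: [0.7, -0.4, 0.4]
width: 0.039
wrist tray_grip p0.61 [322. 240.] [595. 294.]
wrist tray_bare p0.76 [364. 227.] [599. 260.]
wrist tray_mouth p0.88 [403. 228.] [602. 228.]
wrist tray p0.83 [472. 228.] [610. 171.]
wrist jar0 p0.98 [485. 233.] [606. 159.]
wrist jar0 p0.67 [542. 230.] [616. 113.]
wrist jar0 p0.61 [434. 232.] [602. 201.]
wrist jar0 p0.58 [590. 230.] [621.  74.]
wrist jar0 p0.49 [597.  15.] [772. 124.]
[(0.73, [312.8, 178.7, 640.0, 284.2])]
side tray_grip p0.73 [286. 183.] [591. 291.]
side bolt_knob p0.72 [354. 272.] [532. -39.]
side bolt_knob p0.56 [352. 241.] [586.  35.]
side tray p0.67 [318. 220.] [603. 178.]
side jar0 p0.73 [325. 221.] [614. 164.]
side jar0 p0.60 [337. 228.] [622. 127.]
side jar0 p0.58 [350. 240.] [620.  79.]
side jar0 p0.57 [307. 213.] [597. 214.]
side jar0 p0.56 [330. 388.] [ 365. -188.]
scene tray_grip p0.64 [381. 219.] [592. 299.]
scene bolt_knob p0.74 [366. 240.] [632. 211.]
scene bolt_knob p0.53 [346. 258.] [650. 128.]
scene bolt_knob p0.50 [259. 261.] [529. -36.]
scene tray p0.67 [348. 257.] [613. 170.]
scene tray_mouth p0.72 [363. 240.] [591. 240.]
scene tray_mouth p0.49 [357. 249.] [606. 205.]
scene jar0 p0.84 [344. 258.] [608. 161.]
scene jar0 p0.73 [143. 281.] [ 366. -261.]
scene jar0 p0.72 [356. 250.] [605. 204.]
scene jar0 p0.70 [287. 306.] [652. -47.]
scene jar0 p0.55 [331. 266.] [611. 116.]
scene jar0 p0.50 [323. 275.] [623.  82.]
[0.5900677  0.29651798 0.14000076] [-3.13119281e+00  1.56886255e-03 -1.43160321e+00] [ 0.76321286  0.39112764 -0.14766374  0.00562797 -1.02265541  0.94385813]
```

View pics/w10.png

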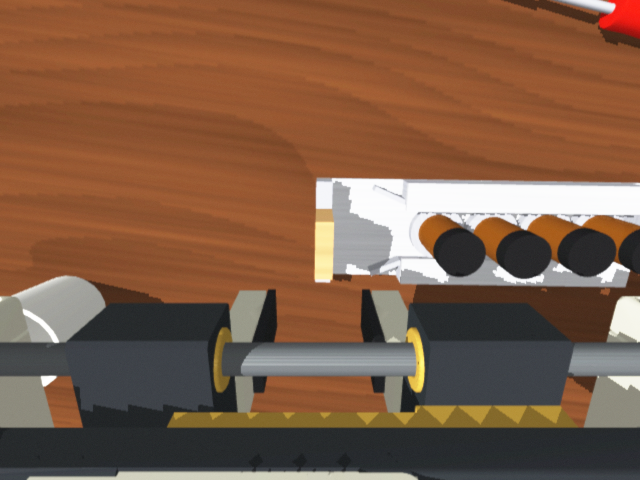

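The tray runs at 7.2° and the grip is at about (594,294). I'll pinch the grip, then swing the tray onto the cover axis.

```bash
python3 -m inch '0.45 0.4 -0.25 -4 0 0 -0.8;0.45 0.4 -0.25 -8 0 0 -0.8;0.45 0.4 -0.25 -10.6 0 0 -0.8;0.45 0.4 -0.25 -10.6 0 0 -0.8;0.05 0.4 -0.25 -10.6 0 0 -0.8;0.05 0.4 -0.25 -10.6 0 0 -0.8;0.05 0.4 -0.25 -10.6 0 0 -0.8;0.05 0.4 -0.25 -10.6 0 0 -0.8;0.05 0.4 -0.25 -10.6 0 0 -0.8;0.05 0.4 -0.25 -10.6 0 0 -0.8' 60
```

```text
t: 42.98
eef_pos: [0.5944, 0.2941, 0.0351]
ee_rot: [-3.13, 0.002, -1.445]
force: [-1.1, -1.7, 6.2]
width: 0.0116
```

```bash
python3 -m inch '0.05 0.8 0 0 0 0 -1;0.05 1.6 0 0 0 0 -2;0.05 2.4 -0.1 0 0 0 -3;0.05 3.2 -0.1 0 0 0 -4;0.05 4 -0.2 0 0 0 -5;0.05 4.8 -0.2 0 0 0 -6;0.05 5.6 -0.3 0 0 0 -7;0.05 6.4 -0.3 0 0 0 -8;0.05 7.2 -0.4 0 0 0 -9;0.05 8 -0.4 0 0 0 -10;0.05 9 -0.5 0 0 0 -12;0.05 9 -0.5 0 0 0 -12'
cat >> h.py <<'E'
O=np.array([.657,-.056]);uc=np.array([-.083,-.9965]);yc=np.array([.9965,-.083])
def cov(p): d=np.array(p[:2])-O; return np.round(1000*np.array([d@uc,d@yc]),1)
def trayfit(cam="wrist"):
    """tray pose in cover frame from pinpoints (grip, bare, mouth, tray) of all cameras"""
    out=[];S=dict(tray_grip=-.122,tray_bare=-.088,tray_mouth=-.06,tray=0)
    for c in ("wrist","scene","side"):
        f=grab_frame(c)
        for n,s in S.items():
            q=[d for d in pinpoint(c,n) if d["p"]>.5][:1]
            for d in q:
                p=ray(f,*d["location"],Z[n]); cc=cov(p); out.append((s*1000,*cc)); print(c,n,"%.2f"%d["p"],cc)
    return out
def jars():
    for c in ("scene","side"):
        f=grab_frame(c)
        print(c,[tuple(cov(ray(f,*d["location"],.004))) for d in pinpoint(c,"jar0") if d["p"]>.4])
E
python3 - <<'E'
from h import *
trayfit();jars();f=grab_frame("scene");save(f,"sc11.png",(220,140,480,335),3)
E
```

```text
t: 44.48
eef_pos: [0.685, 0.289, 0.0351]
ee_rot: [-3.13, 0.002, -1.657]
force: [-2.7, -0.7, 3.8]
width: 0.0116
wrist tray_grip 0.70 [-3.462e+02 -3.000e-01]
wrist tray_bare 0.55 [-312.7   -3.2]
wrist tray_mouth 0.60 [-283.3   -3.4]
wrist tray 0.96 [-221.6   -4. ]
scene tray_grip 0.65 [-342.7    4.7]
scene tray_bare 0.68 [-319.9   -5.6]
scene tray_mouth 0.66 [-296.4  -12.8]
scene tray 0.84 [-229.5   -4.4]
side tray_grip 0.93 [-337.2   -7.4]
side tray_bare 0.78 [-305.2    3.1]
side tray_mouth 0.58 [-287.    -3.6]
side tray 0.88 [-220.5  -10.6]
scene [(np.float64(-245.3), np.float64(2.4)), (np.float64(227.0), np.float64(-267.6)), (np.float64(-211.7), np.float64(-8.8)), (np.float64(-131.6), np.float64(5.9)), (np.float64(157.3), np.float64(-283.3)), (np.float64(-171.7), np.float64(-2.5))]
side [(np.float64(231.3), np.float64(-264.0)), (np.float64(-122.2), np.float64(-7.4)), (np.float64(157.7), np.float64(-279.5)), (np.float64(-181.0), np.float64(-0.6)), (np.float64(-249.5), np.float64(-15.3))]
```

View pics/sc11.png

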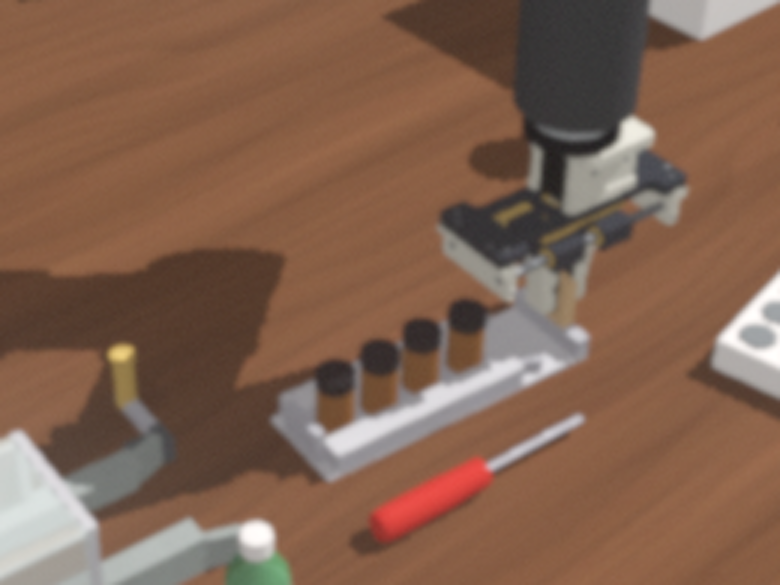

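The tray turned as one with the gripper and is now within a few mm of the cover axis. I'll push 80 mm and check before entry.

```bash
python3 -m inch '0.05 -0.05 -0.7 0 0 0 0;0.05 -0.1 -1.6 0 0 0 0;0.05 -0.2 -2.6 0 0 0 0;0.05 -0.3 -3.6 0 0 0 0;0.05 -0.4 -4.6 0 0 0 0;0.05 -0.45 -5.6 0 0 0 0;0.05 -0.55 -6.6 0 0 0 0;0.05 -0.6 -7.4 0 0 0 0;0.05 -0.65 -8 0 0 0 0;0.05 -0.65 -8 0 0 0 0'
python3 - <<'E'
from h import *
trayfit()
f=grab_frame("wrist"); save(f,"w12.png"); 
t=regions_of("wrist","tray")[0]["pixels"]; T=[];B=[]
for x in range(430,600,3):
    y=np.flatnonzero(t[:,x])
    if len(y): T.append(cov(ray(f,x,y[0]-.5,.0235))); B.append(cov(ray(f,x,y[-1]+.5,.0235)))
for E in (T,B):
    l=cv2.fitLine(np.array(E,np.float32),cv2.DIST_HUBER,0,.1,.01).ravel();print(l,np.degrees(l[1]/l[0]))
E
```

```text
t: 46.72
eef_pos: [0.6779, 0.208, 0.0351]
ee_rot: [-3.131, 0.001, -1.655]
force: [1.2, -0.3, 0.2]
width: 0.0111
wrist tray_grip 0.68 [-265.3   -1.2]
wrist tray_bare 0.68 [-231.6    0.3]
wrist tray_mouth 0.79 [-202.    -1.6]
wrist tray 0.63 [-141.5   -1.2]
scene tray_grip 0.90 [-269.    -8.4]
scene tray_bare 0.91 [-229.5   -2. ]
scene tray_mouth 0.63 [-212.9   -4.5]
scene tray 0.75 [-146.5   -3.5]
side tray_grip 0.85 [-265.9   -3.4]
side tray_bare 0.73 [-203.9   -4.2]
side tray_mouth 0.77 [-198.7   -6.6]
side tray 0.71 [-149.1   -8.8]
[ 9.9997479e-01  7.0973723e-03 -1.6167000e+02  4.3209999e+01] 0.4066597
[ 9.9998444e-01 -5.5734045e-03 -1.6421001e+02  1.6860001e+01] -0.3193375
```

View pics/w12.png

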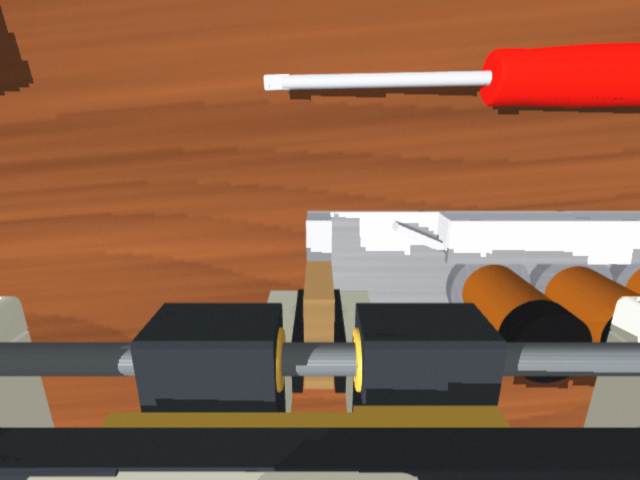

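```bash
python3 -m inch '0.05 -0.05 -0.7 0 0 0 0;0.05 -0.15 -1.5 0 0 0 0;0.05 -0.2 -2.4 0 0 0 0;0.05 -0.25 -3.2 0 0 0 0;0.05 -0.35 -4 0 0 0 0;0.05 -0.4 -4.6 0 0 0 0;0.05 -0.4 -5.2 0 0 0 0;0.05 -0.4 -5.2 0 0 0 0'
python3 - <<'E'
from h import *
trayfit();f=grab_frame("scene");save(f,"sc13.png",(140,200,400,395),3)
E
```

```text
t: 48.58
eef_pos: [0.6738, 0.155, 0.0351]
ee_rot: [-3.131, -0.0, -1.655]
force: [1.2, 0.2, 0.5]
width: 0.0115
wrist tray_grip 0.78 [-212.7   -0.7]
wrist tray_bare 0.76 [-177.4   -0.8]
wrist tray_mouth 0.66 [-149.3   -1.9]
wrist tray 0.63 [-87.   -1.3]
scene tray_grip 0.94 [-221.    -7.9]
scene tray_bare 0.74 [-189.8   -7.3]
scene tray_mouth 0.71 [-152.2  -10.2]
scene tray 0.75 [-88.3   0.5]
side tray_grip 0.74 [-216.6   -3.4]
side tray_bare 0.93 [-164.7   -7.1]
side tray_mouth 0.78 [-146.     2.1]
side tray 0.66 [-94.6  -7.2]
```

View pics/sc13.png

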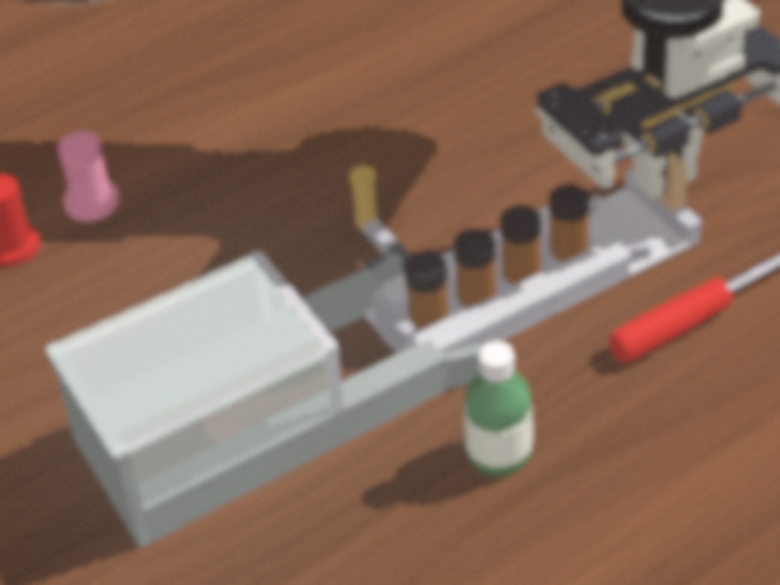

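The tray entered the cheeks cleanly with no side force. I'll push on.

```bash
python3 -m inch '0.05 -0.05 -0.7 0 0 0 0;0.05 -0.15 -1.6 0 0 0 0;0.05 -0.2 -2.6 0 0 0 0;0.05 -0.3 -3.6 0 0 0 0;0.05 -0.4 -4.6 0 0 0 0;0.05 -0.45 -5.6 0 0 0 0;0.05 -0.55 -6.6 0 0 0 0;0.05 -0.65 -7.6 0 0 0 0;0.05 -0.7 -8.6 0 0 0 0;0.05 -0.8 -9.6 0 0 0 0;0.05 -0.83 -10 0 0 0 0;0.05 -0.83 -10 0 0 0 0'
```

```text
t: 50.88
eef_pos: [0.6653, 0.0539, 0.0352]
ee_rot: [-3.132, -0.002, -1.656]
force: [1.2, -2.3, -0.5]
width: 0.0115
```

```bash
python3 -m inch '0.05 -0.05 -0.7 0 0 0 0;0.05 -0.15 -1.6 0 0 0 0;0.05 -0.2 -2.6 0 0 0 0;0.05 -0.3 -3.6 0 0 0 0;0.05 -0.4 -4.6 0 0 0 0;0.05 -0.45 -5.6 0 0 0 0;0.05 -0.55 -6.6 0 0 0 0;0.05 -0.65 -7.6 0 0 0 0;0.05 -0.7 -8.6 0 0 0 0;0.05 -0.8 -9.6 0 0 0 0;0.05 -0.83 -10 0 0 0 0;0.05 -0.83 -10 0 0 0 0'
```

```text
t: 52.38
eef_pos: [0.657, -0.0463, 0.0351]
ee_rot: [-3.132, -0.002, -1.655]
force: [1.2, 0.5, -0.8]
width: 0.0115
```

```bash
python3 -m inch '0.05 -0.05 -0.6 0 0 0 0;0.05 -0.1 -1.2 0 0 0 0;0.05 -0.1 -1.4 0 0 0 0;0.05 -0.1 -1.4 0 0 0 0'; python3 -m inch '0.05 0 -0.2 0 0 0 0;0.05 0 -0.4 0 0 0 0;0.05 0 -0.4 0 0 0 0'
python3 - <<'E'
from h import *
trayfit();jars()
E
```

```text
t: 52.88
eef_pos: [0.6561, -0.0602, 0.0351]
ee_rot: [-3.132, -0.002, -1.655]
force: [0.7, 3.5, -0.4]
width: 0.0116
t: 53.25
eef_pos: [0.6561, -0.0618, 0.0351]
ee_rot: [-3.131, -0.0, -1.655]
force: [-0.9, 14.7, 1.5]
width: 0.0118
wrist tray_grip 0.69 [5.  0.4]
wrist tray_bare 0.70 [38.3  1.6]
wrist tray_mouth 0.96 [68.7  0.4]
wrist tray 0.80 [129.5  -0.8]
scene tray_grip 0.84 [  4.8 -11.6]
scene tray_bare 0.70 [32.1  1.4]
scene tray_mouth 0.78 [ 60.8 -13.8]
side tray_grip 0.65 [ 3.1 -2.4]
side tray_bare 0.71 [43.3 -4.4]
side tray_mouth 0.65 [65.  -6.8]
scene [(np.float64(227.3), np.float64(-263.6)), (np.float64(157.7), np.float64(-285.4)), (np.float64(100.8), np.float64(-3.7))]
side [(np.float64(156.2), np.float64(-283.0)), (np.float64(234.7), np.float64(-267.2)), (np.float64(-32.2), np.float64(31.4))]
```

```bash
python3 -m inch '0.05 0 -0.3 0 0 0 0;0.05 0 -0.3 0 0 0 0;0.05 0 -0.3 0 0 0 0;0.05 0 0 0 0 0 0;0.3 0 0 0 0 0 0;0.3 0 0 0 0 0 0;0.3 0 0 0 0 0 0;0.3 0 0 5 0 0 0;0.3 -3 0 10 0 0 0;0.3 -8 1 12 0 0 0;0.3 -12 2.2 12 0 0 0;0.3 -12 2.2 12 0 0 0'
python3 - <<'E'
from h import *
trayfit();jars()
s=telemetry.get_state();print(s["eef_pos"],s["width"])
for c in("wrist","side","scene"):look(c,["bolt_knob"],.4)
save(grab_frame("side"),"s14.png",(320,180,560,380),3)
E
```

```text
t: 55.7
eef_pos: [0.5337, -0.0397, 0.1561]
ee_rot: [-3.131, 0.001, -1.654]
force: [1.2, 0.4, 0.4]
width: 0.0262
wrist tray_grip 0.78 [ 5.  -0.7]
wrist tray_bare 0.85 [37.9  0.9]
wrist tray_mouth 0.97 [67.2  0.1]
scene tray_grip 0.96 [ 0.4 -3.2]
scene tray_bare 0.83 [35.8  7.1]
scene tray_mouth 0.73 [ 60.3 -18.2]
side tray_grip 0.63 [3.1 0.5]
side tray_bare 0.56 [37.6  2.8]
side tray_mouth 0.92 [69.9 -9.6]
scene [(np.float64(225.9), np.float64(-271.4)), (np.float64(158.4), np.float64(-290.8)), (np.float64(93.2), np.float64(-6.5))]
side [(np.float64(153.0), np.float64(-280.6)), (np.float64(227.9), np.float64(-266.1))]
[ 0.53613522 -0.03980218  0.15515614] 0.026328324216686898
wrist bolt_knob p0.87 [317. 238.] [538. -39.]
side bolt_knob p0.68 [356. 269.] [540. -35.]
scene bolt_knob p0.66 [260. 264.] [541. -39.]
```

View pics/s14.png

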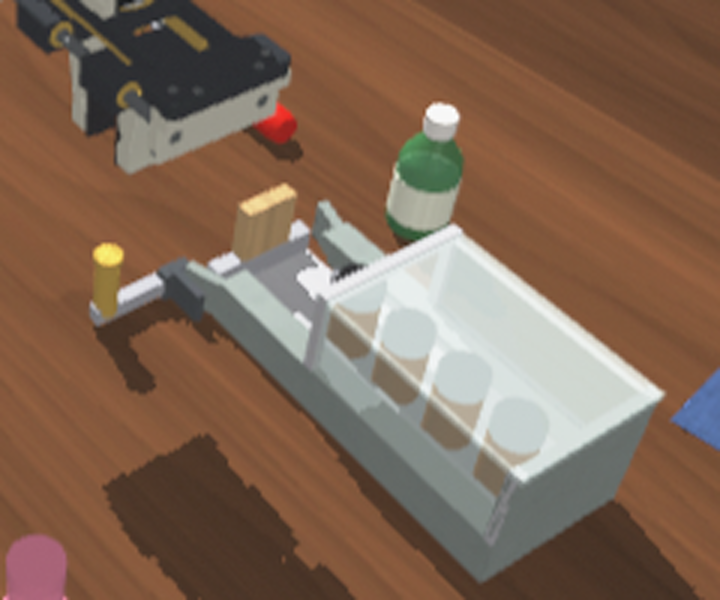

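The tray is home, with all four jars standing under the hood. Now I'll pinch the knob and shut the bolt.

```bash
python3 -m inch '0.45 0.3 0.1 -3 0 0 0;0.45 0.3 0.1 -7 0 0 0;0.45 0.3 0.1 -10 0 0 0;0.45 0.3 0.1 -12.5 0 0 0;0.45 0.3 0.1 -12.5 0 0 0;0.1 0.3 0.1 -12.5 0 0 0;0.1 0.3 0.1 -12.5 0 0 0;0.1 0.3 0.1 -12.5 0 0 0;0.1 0.3 0.1 -12.5 0 0 0;0.1 0.3 0.1 -12.5 0 0 0' 25 && python3 -m inch '0.1 0.8 -0.07 0 0 0 0;0.1 1.6 -0.13 0 0 0 0;0.1 2.4 -0.2 0 0 0 0;0.1 3 -0.25 0 0 0 0;0.1 3.3 -0.27 0 0 0 0;0.1 3.3 -0.27 0 0 0 0'
```

```text
t: 58.25
eef_pos: [0.5403, -0.0378, 0.0312]
ee_rot: [-3.129, 0.001, -1.654]
force: [0.5, 5.5, 2.4]
width: 0.0153
t: 59.0
eef_pos: [0.5742, -0.0404, 0.0313]
ee_rot: [-3.127, 0.002, -1.654]
force: [1.8, 3.5, -3.2]
width: 0.0155
```

```bash
python3 -m inch '0.1 0.3 0 0 0 0 0;0.1 0.3 0 0 0 0 0'; python3 -m inch '0.1 0.3 0 0 0 0 0;0.1 0.3 0 0 0 0 0'
```

```text
t: 59.25
eef_pos: [0.5748, -0.0404, 0.0312]
ee_rot: [-3.131, 0.001, -1.655]
force: [-8.7, 6.4, 6.0]
width: 0.0154
t: 59.5
eef_pos: [0.5748, -0.0405, 0.0312]
ee_rot: [-3.136, 0.0, -1.655]
force: [-11.1, 7.7, 8.5]
width: 0.0153
```

The bolt is against its shut stop. I'll release, retreat and verify.

```bash
python3 -m inch '0.1 -0.05 0 0 0 0 0;0.45 -0.05 0 0 0 0 0;0.45 -0.05 0 0 0 0 0;0.45 -0.05 0 0 0 0 0;0.45 -0.05 0 5 0 0 0;0.45 -0.05 0 10 0 0 0;0.45 -5 4 16 0 0 0;0.45 -8 8 20 0 0 0;0.45 -8 8 20 0 0 0'
python3 - <<'E'
from h import *
trayfit()
for c in("wrist","side","scene"):look(c,["bolt_knob","oil_bottle","driver","beaker"],.5)
save(grab_frame("side"),"s15.png",(320,180,560,380),3)
E
```

```text
t: 60.62
eef_pos: [0.4945, 0.0407, 0.2342]
ee_rot: [-3.132, 0.002, -1.654]
force: [0.9, 0.2, -0.1]
width: 0.0391
wrist tray_grip 0.75 [ 4.3 -1.3]
wrist tray_bare 0.64 [40.  -0.7]
wrist tray_mouth 0.62 [12.6  9.2]
scene tray_grip 0.70 [  1.1 -10.9]
scene tray_bare 0.77 [31.3  0.9]
scene tray_mouth 0.68 [65. -2.]
side tray_grip 0.67 [10.1 -2.7]
side tray_bare 0.75 [42.4 -0.5]
side tray_mouth 0.76 [67.8 -9.3]
wrist bolt_knob p0.69 [401. 120.] [574. -40.]
side bolt_knob p0.73 [389. 203.] [737.  85.]
side bolt_knob p0.50 [370. 264.] [572. -41.]
side oil_bottle p0.74 [453. 253.] [772. -85.]
side driver p0.90 [389. 204.] [781. 127.]
side beaker p0.55 [211. 175.] [486. 497.]
scene bolt_knob p0.66 [269. 272.] [573. -39.]
scene oil_bottle p0.93 [307. 350.] [777. -89.]
scene driver p0.72 [381. 303.] [778. 121.]
scene beaker p0.75 [408. 189.] [501. 503.]
```

```bash
python3 -c "
from station import arm
print(arm.job_done())"
```

```text
the job is handed in; nothing more can be done
None
```

I slid all four amber jars into the tray's lane, drew the bolt, pushed the loaded tray home, shut the bolt and handed the job in at about 61 s. The hand-in gives no verdict, so what follows rests on my own checks.

- **Tray:** it pushed against a firm stop (about 15 N). The wrist camera then put the grip at cover x of about 4–5 mm, where 6 mm is fully home, and about 1 mm off centre.
- **Jars:** the last picture I viewed, taken before the bolt was shut, showed all four upright under the hood.
- **Bolt:** it stopped against its end, and the knob is back at about (573, -40) mm, where it began.
- **Bystanders:** in both fixed cameras the bottle, screwdriver and beaker read within about 22 mm of their starting readings, which I put down to the networks' scatter.

**Checks that failed or disagreed:**
- **Final picture:** I could not view it because the picture limit was reached, so the last check after shutting the bolt used the networks' numbers only.
- **Scene and side readings:** they scattered by up to about 11 mm on the tray grip and more on other tray points.
- **Wrist readings:** the last wrist reading of the tray mouth was clearly wrong.

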